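# Hold the long cell in the photometer's beam

### The job

First unscrew the winged cap on top of the photometer's lamp tower, anticlockwise as far as it goes, so that its hanging flap clears the lamp window. Then draw the long glass cell out of the rack, gripping it by its two wide frosted faces only (the fingers never touch its clear end windows), and hold it upright and still in the open air halfway between lamp and detector, its length along the beam and the beam passing through the middle of its windows. Finish while still holding it there, and leave everything else where it stands.

Things in the scene. Friction and masses are not known exactly. Their poses are not given: they have to be found in the camera images.
- bench: open photometer bench, fixed: aluminium base 340 x 90 x 15 mm with a lamp tower at one end and a detector at the other, 200 mm of open air between. Origin: centre of its underside, on the table. x points from lamp to detector, z up. The level light beam runs along x at y = 0, 75 mm above the table
- lamp_window (a point): lamp window on the lamp tower, 75 mm above the table; axes as the bench's. The tower is a grey upright cylinder 50 mm in diameter, its axis 20 mm behind this point (bench x = -130 mm), its top 105 mm above the table, carrying the steel cap
- detector_lens (a point): tip of the detector's black lens tube, 75 mm above the table, at bench x = 102 mm; behind it the white detector box, 50 x 70 mm (bench x = 110 to 160 mm), top 105 mm above the table
- beam_mid (a point): point on the beam halfway in the gap between lamp and detector, 75 mm above the table; axes as the bench's (x along the beam, z up)
- cap (a joint): turn of the steel captive cap about the tower's upright axis, rad: 0 = screwed shut (flap in front of the lamp window), grows anticlockwise seen from above, stop at 1.4 (fully open). Starts between 0 and 0.25, turns with light friction (about 0.05 N m), stays where it is left, does not rise or come off
- cap_wing (a point): centre of the cap's grip wing, on the tower's axis, 129 mm above the table: an upright black bar 10 mm thick, 44 mm long, 118 to 140 mm above the table, on a ribbed steel disc 57 mm in diameter (106 to 118 mm). Axes turn with the cap: x across the wing, y along it, z up; at joint 0 parallel to the bench's
- rack: white rack, fixed, 60 x 175 x 20 mm (x, y, z); origin at the centre of its underside. Three equal wells in a row along y (y = -55, 0, +55 mm), each 18.5 mm (x) by 32.5 mm (y), 16 mm deep, floors 4 mm above the table. One holds the long cell, its length along the row, the others a square cell each
- cell: long glass cell to be held, 16 mm (x) by 30 mm (y), 50 mm high plus a stopper to 53 mm; 30 to 60 g. Origin: centre of its underside; z up. Wide frosted (whitish) faces look along +x and -x, 29 mm long; clear windows are the ends along +y and -y. Light goes along y. It stands in a rack well, top 57 mm above the table, with 34 mm of the frosted faces above the rack
- cell_mid (a point): centre of the long cell's windows: on the cell's middle axis, 25 mm above its underside; axes as the cell's
- cell_window_a: clear end window of the long cell, 12 mm wide, 48 mm high, 2 mm thick, standing 0.5 mm proud of the ends of the frosted faces; fixed to the cell, origin at the middle of its lower edge, 14 mm from the cell's middle along the cell's +y
- cell_window_b: clear end window of the long cell, 12 mm wide, 48 mm high, 2 mm thick, standing 0.5 mm proud of the ends of the frosted faces; fixed to the cell, origin at the middle of its lower edge, 14 mm from the cell's middle along the cell's -y
- square_a: bystander: small square cell, 12.5 x 12.5 mm, 45 mm high with a stopper to 48 mm, loose in a rack well; origin at the centre of its underside
- square_b: bystander: a second such square cell in another rack well
- bottle: bystander: amber bottle 60 mm in diameter, 120 mm high, beyond the rack; origin at the centre of its underside
- jar: bystander: white jar 56 mm in diameter, 70 mm high, beyond the bench; origin at the centre of its underside
- beaker: bystander: clear beaker 56 mm in diameter, 70 mm high, right of the rack as the robot sees it; origin at the centre of its underside
- dish: bystander: clear flat dish 86 mm in diameter, 16 mm high, beyond the gap between rack and bench; origin at the centre of its underside
- tip_box: bystander: grey and clear box 85 x 120 x 60 mm, on the robot's side of the rack; origin at the centre of its underside

How it is judged:
On the way, in this order (a step that is already met when the one before it is completed fails the run):
1. the cap is unscrewed at least 1.2 rad of its 1.4 rad (value of joint cap above 1.2 rad), for 0.2 s.
2. the long cell is held by the fingers, upright, clear of the rack (its underside more than 30 mm above the table) (contact force between cell and the fingers above 1 N and height (world z) of cell above 0.03 m and contact force between cell and rack below 0.05 N and angle between cell's own z axis and vertical below 0.25 rad), for 0.2 s.
At the end, for the whole second after the job is handed in: Cap open (1.2 rad or more). Long cell still, in the fingers, touching neither rack nor bench, underside over 35 mm up; its window centre within 6 mm sideways, 10 mm in height and 25 mm along the beam of the gap's middle; length within 0.14 rad of the beam, upright within 0.14 rad (value of joint cap above 1.2 rad and contact force between cell and the fingers above 1 N and contact force between cell and rack below 0.05 N and contact force between cell and bench below 0.05 N and height (world z) of cell above 0.035 m and x of cell_mid in the frame of beam_mid between -0.025 and 0.025 m and y of cell_mid in the frame of beam_mid between -0.006 and 0.006 m and z of cell_mid in the frame of beam_mid between -0.01 and 0.01 m and angle between the y axis of cell and the x axis of beam_mid, either way round below 0.14 rad and angle between cell's own z axis and vertical below 0.14 rad and linear speed of cell below 0.02 m/s); the arm keeps its last pose, push and grip.
It fails at once if the fingers touch a clear window of the long cell (contact force between any of cell_window_a, cell_window_b and the fingers above 0.3 N).
It fails at once if a bystander is pushed away (square cells 15 mm, the others 25 mm) or a square cell is tipped (distance of any of square_a, square_b from where it was at the start of the episode above 0.015 m or distance of any of bottle, jar, beaker, dish, tip_box from where it was at the start of the episode above 0.025 m or angle between any of square_a, square_b's own z axis and vertical above 0.4 rad).
It also fails if it takes over 51 s, if anything falls off the work surface, if the arm or the gripper's body presses on something with over 40 N, if the wrist force passes 120 N, or if a joint passes its speed limit or range.

### The arm

A 7-joint arm with a two-finger parallel gripper is mounted at the origin on the work surface. World frame = base frame: x ahead of the robot, y to its left, z up, the work surface at z = 0. Lengths are in m, angles in rad, forces in N, time in s.
With the tool pointing down it reaches from about 0.425 to 0.925 m from the base axis. Payload 6.8 kg.
Tool frame: the origin (TCP) lies at the very end of the fingers, on their centre line; the grasp point (between the pads) lies 19 mm behind it; z points along the fingers, y is the line along which they close (so a half turn about z gives the same grasp; the last joint's range is limited). The gripper opens to 85 mm and grips with 20 to 120 N. Pads are 22 mm wide; open, the fingers measure 114 mm over their backs; the gripper's body (76 mm by 85 mm) begins 54 mm behind the grasp point. The pads swing forward as they close: fully open they stand 13 mm farther back than shut.
Start: joints at [-1.335, 0.477, 0.022, 1.555, -0.011, 1.109, -0.083], TCP at [0.228, 0.636, 0.231] pointing down, gripper open.
Joint ranges: [-2.96, 2.96], [-0.34, 2.1], [-1.41, 1.46], [0.24, 2.44], [-1.37, 4.51], [0.17, 1.92], [-2.96, 2.96]. Speed limits (rad/s): [2.39, 2.39, 3.14, 3.14, 3.14, 3.14, 3.14].

### API

Orientations are given as a rotation vector (axis times angle).
In Python, from bench import r gives the robot as it stands.
- The arm moves only by the tool play_rows, never from a script. Its argument "targets" is text: rows parted by semicolons, each of 5 numbers parted by spaces: the closure, from -1 (fully open) to 1 (shut), then the shift along the tool's x, y, z in m, then the turn about the tool's z in rad. In form: gripper dx dy dz spin; .... A call has 1 to 8 rows; each row is the pose to reach, as a shift and turn from the pose commanded when the call began, along the tool's axes at that moment; what a row does not reach only later rows make up. A row lasts 1/12 s, in which the tool goes at most 41.7 mm and 7.16 degrees, less where a joint would pass 70% of its speed; a pose out of reach is approached as far as the arm can. A call with a gripper value outside its range is refused whole. The fingers move at their own pace and stop on an object; "squeeze" is the grip in N (left out, the last holds). Time passes only in rows, so rows that repeat a pose let the fingers close. It gives the time, the measured TCP pose, the force, the opening and the grip force at its end, in the units of the state.
- r.get_obs(): the state, without advancing time (a new reading comes with each control period).
- r.grab_frame(name): name is "scene" or "side" or "wrist"; returns the picture (480x640x3 uint8, red, green, blue); there is no depth.
- r.camera_info(name): a dict with "fov_y" (degrees; the focal length in pixels is half the picture's height over the tangent of half this angle, whatever the lens; pixels are square), "cx", "cy" (the principal point, pixels), "position" and "rotation" of the camera in the world. Camera axes: x right, y down, z forward; pixel columns grow to the right and rows downward; lengths in m; the calibration is good to about 2 mm. The wrist camera is an equidistant fisheye: a pixel r from the principal point sees the ray r / f radians off the axis. A picture is of the moment at which its call begins: read the wrist's pose just before it. camera_info takes no time and is no camera call; for the wrist camera it gives the pose at the moment of the call.
- r.hand_in(): hands the job in; it is judged then, once.
The state is a dict: "clock": time; "joints": joint angles; "qvel": joint speeds; "tau": joint torques, N m; "tcp_pos": TCP position; "orientation": TCP orientation; "contact_force": force on the tool from outside, world axes, zero at the start; "moment": the same for the moment, N m; "grip_width": finger opening in m; "gripper_force": force on a finger pad.
Only numpy, scipy, OpenCV 4.12 (cv2) and the standard library are available. Lean on these libraries where they do the work, as an engineer would, in place of code of your own. Each camera call takes 0.05 s, during which the arm holds its last target. There are 200 camera calls.

## Working session

There is one attempt and no reset: what is moved stays moved. The work goes in short steps, Python scripts to look and compute and a tool call to move; the robot and the scene stay as the last step left them, time stands still between calls to the robot, and variables do not carry over. Pictures are saved under pics/ and viewed, at most 10 in all, crops included, and the job is handed in when it is done.

Besides the shell and the picture viewer there is one more tool, called after "Emit:" as name(argument=value, ...), one argument or row to a line, values as JSON. play_rows: Moves the arm, as the interface text tells. Its arguments: {"type":"object","properties":{"targets":{"type":"string"},"squeeze":{"type":"number"}},"required":["targets"]}

```bash
mkdir -p pics; ls
python3 - <<'E'
from bench import r
import cv2
o=r.get_obs();print({k:o[k] for k in('clock','tcp_pos','orientation','grip_width')})
for n in('scene','side','wrist'):
    i=r.camera_info(n);print(n,i)
    cv2.imwrite(f'pics/{n}0.png',r.grab_frame(n)[:,:,::-1])
E
```

```text
pics
{'clock': 0.0, 'tcp_pos': array([0.2273108 , 0.63492196, 0.23030026]), 'orientation': array([-5.37253729e-01, -3.09511265e+00,  2.95316071e-03]), 'grip_width': 0.08546246824659909}
scene {'fov_y': 44.87445601935116, 'cx': 318.31009369691577, 'cy': 230.93266832692214, 'position': array([1.11850167, 0.2335881 , 1.00708821]), 'rotation': array([-1.4609775 , -2.28545665,  0.72558856])}
side {'fov_y': 45.14321042003131, 'cx': 320.952812752581, 'cy': 238.02836809106898, 'position': array([ 0.11090888, -0.88889983,  0.79775353]), 'rotation': array([-2.17600951,  0.50766991, -0.24643521])}
wrist {'fov_y': 65.70646984690485, 'cx': 322.4474689339281, 'cy': 243.22908001303207, 'position': array([0.15453265, 0.66164399, 0.37251489]), 'rotation': array([2.35643   , 1.65979296, 0.25192388])}
```

View pics/scene0.png

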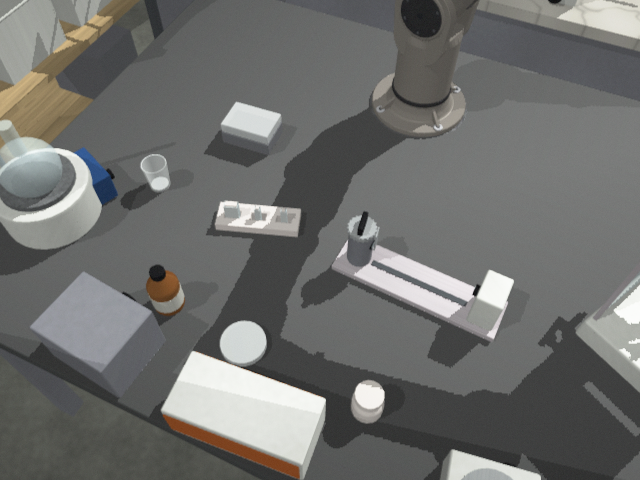

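View pics/side0.png

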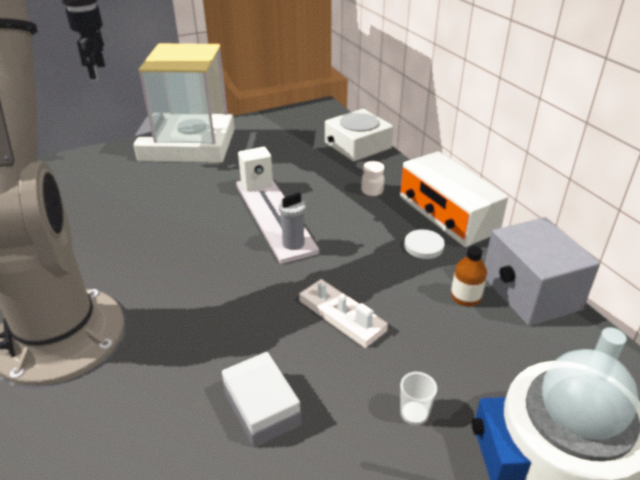

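The scene view shows the rack at (258,218) with the long cell probably in its left well (231,210). The bench runs from (335,265) to (495,335), with the lamp tower and black wing at (363,225). The side view agrees: the rack's near well (365,315) holds the bigger cell. Next I'll enlarge these areas and get rough positions.

```bash
cat > h.py <<'E'
import numpy as np,cv2
from scipy.spatial.transform import Rotation as R
from bench import r
def ray(i,u,v,fish=False):
    f=240/np.tan(np.radians(i['fov_y'])/2); x,y=(u-i['cx'])/f,(v-i['cy'])/f
    if fish:
        t=np.hypot(x,y); d=np.array([x/t*np.sin(t),y/t*np.sin(t),np.cos(t)]) if t>1e-9 else np.array([0,0,1.])
    else: d=np.array([x,y,1.])/np.sqrt(x*x+y*y+1)
    return R.from_rotvec(i['rotation']).apply(d)
def plane(i,u,v,z,fish=False):
    d=ray(i,u,v,fish); p=np.array(i['position']); return p+d*(z-p[2])/d[2]
def proj(i,P,fish=False):
    f=240/np.tan(np.radians(i['fov_y'])/2)
    c=R.from_rotvec(i['rotation']).inv().apply(np.array(P)-i['position'])
    if fish:
        t=np.arctan2(np.hypot(c[0],c[1]),c[2]); n=c[:2]/np.hypot(c[0],c[1])*t
    else: n=c[:2]/c[2]
    return n*f+[i['cx'],i['cy']]
E
python3 - <<'E'
from h import *
a=cv2.imread('pics/scene0.png');b=cv2.imread('pics/side0.png')
t=cv2.resize(a[190:350,200:520],(800,400),interpolation=cv2.INTER_CUBIC)
q=cv2.resize(b[140:350,230:400],(0,0),fx=2.5,fy=2.5)
cv2.imwrite('pics/c1.png',t)
i=r.camera_info('scene')
for n,u,v,z in(('rack',258,212,.02),('wing',363,224,.135),('det top',495,283,.105),('bench mid',420,290,.015),('dish',243,342,.016)):print(n,plane(i,u,v,z))
E
```

```text
rack [ 0.4881041  -0.19275521  0.02      ]
wing [0.5040357  0.04690236 0.135     ]
det top [0.50441631 0.30475753 0.105     ]
bench mid [0.52052103 0.18267692 0.015     ]
dish [ 0.76259185 -0.07737994  0.016     ]
```

View pics/c1.png

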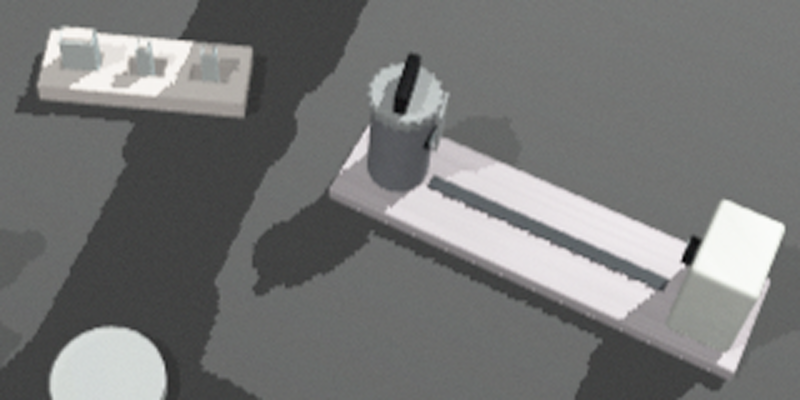

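The crop shows the rack top corners at about (52,28),(252,45),(246,105),(40,87), with the long cell in the left well. The base corners are at (331,188) and (728,372), the cap disc is centred at (407,93), and the wing's top ends are at (413,57) and (403,108).

Run:
```python
from h import *
i=r.camera_info('scene')
P=lambda x,y,z:plane(i,200+x/2.5,190+y/2.5,z)[:2].round(4)
print('rack',[P(*p,.02) for p in((52,28),(252,45),(246,105),(40,87))])
print('base near/far',[P(*p,.015) for p in((331,188),(728,372),(775,280))])
print('slot',P(430,182,.015),P(665,284,.015))
print('disc',P(407,93,.118),'wing',P(414,60,.14),P(403,106,.14))
print('dettop',[P(*p,.105) for p in((725,200),(785,226),(752,297),(693,270))])
o=r.get_obs();M=R.from_rotvec(o['orientation']).as_matrix();print(M.round(3),o['joints'])
w=r.camera_info('wrist');print('cam in tool',M.T@(w['position']-o['tcp_pos']), (M.T@R.from_rotvec(w['rotation']).as_matrix()).round(3))
```

```text
rack [array([ 0.4961, -0.2794]), array([ 0.4399, -0.1147]), array([ 0.4988, -0.0919]), array([ 0.555 , -0.2566])]
base near/far [array([0.5405, 0.0041]), array([0.5633, 0.3363]), array([0.4725, 0.3491])]
slot [0.5016 0.0743] [0.5117 0.2729]
disc [0.4991 0.0457] wing [0.484  0.0436] [0.5266 0.0522]
dettop [array([0.4814, 0.2894]), array([0.4847, 0.3344]), array([0.5511, 0.3273]), array([0.5476, 0.2841])]
[[-0.941  0.337 -0.   ]
 [ 0.337  0.941 -0.001]
 [-0.    -0.001 -1.   ]] [-1.33510872  0.47763369  0.02234362  1.55616579 -0.011516    1.10930313
 -0.08311559]
cam in tool [ 0.07750641  0.00030065 -0.14209379] [[ 0.    -0.954 -0.298]
 [ 1.    -0.     0.   ]
 [-0.    -0.298  0.954]]
```

Everything matches the stated sizes: rack 174 x 63 mm, wing 43.5 mm long. I take lamp axis (0.4995,0.047), beam yaw 86.4°, wing yaw about 11.4° and long cell (0.515,-0.238) with row yaw 108.8°. Now moving above the wing.

Emit:
play_rows(
  targets="-1 -0.454 -0.461 0.01 2.6;-1 -0.454 -0.461 0.01 2.6;-1 -0.454 -0.461 0.01 2.6;-1 -0.454 -0.461 0.01 2.6;-1 -0.454 -0.461 0.01 2.6;-1 -0.454 -0.461 0.01 2.6;-1 -0.454 -0.461 0.01 2.6;-1 -0.454 -0.461 0.01 2.6",
  squeeze=40,
)

```text
clock: 0.82
tcp_pos: [0.368, 0.331, 0.2261]
orientation: [-1.963, -2.453, -0.0]
contact_force: [0.9, -0.3, 0.7]
grip_width: 0.085
gripper_force: 0.0
```

```bash
cat > go.py <<'E'
import sys
from h import *
# world target x y z yaw(deg of tool x)
t=np.array([float(a) for a in sys.argv[1:5]]);o=r.get_obs();M=R.from_rotvec(o['orientation']).as_matrix()
yaw=np.degrees(np.arctan2(M[1,0],M[0,0]));d=(t[3]-yaw+180)%360-180
print('t',o['clock'],'tcp',o['tcp_pos'].round(4),'yaw',yaw.round(2),'tilt',np.degrees(np.arccos(-M[2,2])).round(2),'j',o['joints'].round(2))
print('shift',(M.T@(t[:3]-o['tcp_pos'])).round(4),'spin',np.radians(-d).round(3))
E
python3 go.py .4995 .047 .22 11.4
```

```text
t 0.8167 tcp [0.368  0.331  0.2261] yaw 102.66 tilt 0.02 j [-1.13  0.18  0.31  2.   -0.07  0.97 -0.57]
shift [-0.306   0.0661  0.006 ] spin 1.593
```

Emit:
play_rows(
  targets="-1 -0.305 0.065 0.01 1.59;-1 -0.305 0.065 0.01 1.59;-1 -0.305 0.065 0.01 1.59;-1 -0.305 0.065 0.01 1.59;-1 -0.305 0.065 0.01 1.59;-1 -0.305 0.065 0.01 1.59;-1 -0.305 0.065 0.01 1.59;-1 -0.305 0.065 0.01 1.59",
)

```text
clock: 1.48
tcp_pos: [0.5009, 0.0452, 0.2165]
orientation: [2.9, 1.203, 0.001]
contact_force: [0.4, -0.6, -0.6]
grip_width: 0.0857
gripper_force: 0.0
```

```bash
python3 go.py .4995 .047 .22 11.4
```

```text
t 1.4833 tcp [0.5009 0.0452 0.2165] yaw 45.06 tilt 0.11 j [-0.77  0.24  0.65  2.01 -0.17  0.95 -0.81]
shift [ 0.0003 -0.0022 -0.0035] spin 0.587
```

Emit:
play_rows(
  targets="-1 0 -0.002 0 0.587;-1 0 -0.002 0 0.587;-1 0 -0.002 0 0.587;-1 0 -0.002 0 0.587;-1 0 -0.002 0 0.587;-1 0 -0.002 0 0.587",
)

```text
clock: 1.98
tcp_pos: [0.498, 0.052, 0.2159]
orientation: [3.124, 0.326, -0.001]
contact_force: [-0.5, 0.4, 0.7]
grip_width: 0.0854
gripper_force: 0.0
```

```bash
python3 go.py .4995 .047 .122 11.4
python3 - <<'E'
from h import *
i=r.camera_info('wrist');a=r.grab_frame('wrist')[:,:,::-1].copy()
cv2.imwrite('pics/w1.png',a)
print([proj(i,(.4995,.047,z),True).round(0) for z in(.14,.118)])
E
```

```text
t 1.9833 tcp [0.498  0.052  0.2159] yaw 11.91 tilt 0.03 j [-0.87  0.25  0.76  2.02 -0.21  0.95 -1.36]
shift [0.0005 0.0052 0.0939] spin 0.009
[array([332., 254.]), array([332., 243.])]
```

View pics/w1.png

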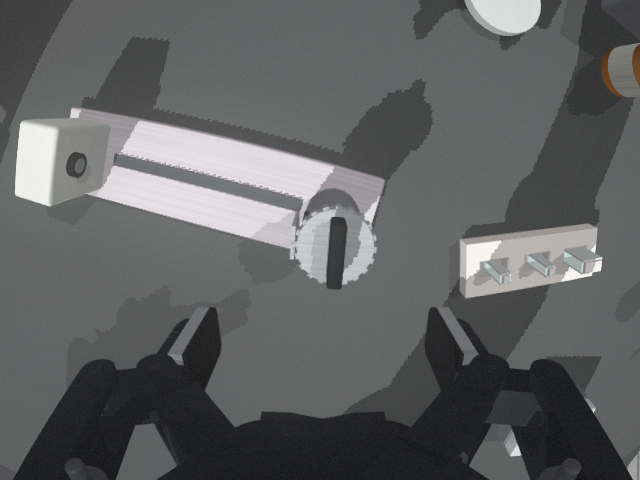

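The wrist view shows the wing from (338,218) to (334,289), the disc centre at (335,246), the slot from (115,160) to (300,203), and the rack at right with the long cell in its far-right well at (582,261). I'll cast these to points.

Run:
```python
from h import *
i=r.camera_info('wrist')
P=lambda u,v,z:plane(i,u,v,z,True)[:2].round(4)
a,b=P(338,218,.14),P(334,289,.14);d=b-a
print('wing',a,b,(a+b)/2,np.linalg.norm(d),np.degrees(np.arctan2(*(a-b)[::-1])))
print('disc',P(335,246,.118))
s,e=P(300,203,.015),P(115,160,.015);print('slot',s,e,np.degrees(np.arctan2(*(e-s)[::-1])))
c=[P(*p,.015) for p in((385,181),(72,108))];print('base far edge',c,np.degrees(np.arctan2(*(c[1]-c[0])[::-1])))
q=[P(*p,.02) for p in((460,238),(598,224),(602,283-20),(465,298))];print('rack',q)
```

```text
wing [0.5224 0.0487] [0.4762 0.0407] [0.4993 0.0447] 0.04688752499332841 9.82393172341587
disc [0.4979 0.0443]
slot [0.5008 0.0753] [0.5088 0.2723] 87.6745455792247
base far edge [array([0.5385, 0.0019]), array([0.5575, 0.3382])] 86.76638787511214
rack [array([ 0.5023, -0.086 ]), array([ 0.5581, -0.2596]), array([ 0.5151, -0.2899]), array([ 0.4404, -0.1144])]
```

Emit:
play_rows(
  targets="-1 0 0.006 0.03 0.02;-1 0 0.006 0.06 0.02;-1 0 0.006 0.085 0.02;-1 0 0.006 0.094 0.02;-1 0 0.006 0.094 0.02",
)

```text
clock: 2.45
tcp_pos: [0.4979, 0.0458, 0.1204]
orientation: [3.126, 0.302, -0.007]
contact_force: [0.3, 1.5, -0.4]
grip_width: 0.0856
gripper_force: 0.0
```

```bash
python3 go.py .499 .0455 .122 10.8
```

```text
t 2.45 tcp [0.4979 0.0458 0.1204] yaw 11.03 tilt 0.25 j [-0.76  0.41  0.68  2.1  -0.37  0.76 -1.23]
shift [ 0.001   0.0005 -0.0016] spin 0.004
```

Emit:
play_rows(
  targets="1 0.001 0 -0.002 0;1 0.001 0 -0.002 0;1 0.001 0 -0.002 0;1 0.001 0 -0.002 0;1 0.001 0 -0.002 0;1 0.001 0 -0.002 0;1 0.001 0 -0.002 0;1 0.001 0 -0.002 0",
)

```text
clock: 3.12
tcp_pos: [0.5016, 0.0441, 0.125]
orientation: [3.125, 0.297, 0.004]
contact_force: [1.5, -6.5, 3.9]
grip_width: 0.0091
gripper_force: 42.3
```

Emit:
play_rows(
  targets="1 0 0 0 -0.12;1 0 0 0 -0.24;1 0 0 0 -0.36;1 0 0 0 -0.48;1 0 0 0 -0.6;1 0 0 0 -0.72;1 0 0 0 -0.84;1 0 0 0 -0.96",
)

```text
clock: 3.78
tcp_pos: [0.4995, 0.0466, 0.1249]
orientation: [-2.629, -1.716, 0.002]
contact_force: [-7.0, 0.2, 12.5]
grip_width: 0.0088
gripper_force: 43.4
```

Emit:
play_rows(
  targets="1 0 0 0 -0.1;1 0 0 0 -0.17;1 0 0 0 -0.17;1 0 0 0 -0.17;1 0 0 0 -0.17",
)

```text
clock: 4.2
tcp_pos: [0.499, 0.0467, 0.1249]
orientation: [-2.479, -1.926, 0.003]
contact_force: [-8.2, 1.4, 13.2]
grip_width: 0.0088
gripper_force: 43.6
```

```bash
python3 go.py .499 .0455 .122 77; python3 -c "
from h import *
print(r.get_obs()['moment'])"
```

```text
t 4.2 tcp [0.499  0.0467 0.1249] yaw 75.68 tilt 0.19 j [-0.54  0.35  0.39  2.08 -0.2   0.75 -0.27]
shift [-0.0012  0.0003  0.0029] spin -0.023
[0.29062659 1.79281288 0.01046476]
```

Wing yaw is 75.7°, so the cap stands at about 1.37 rad. Releasing and rising.

Emit:
play_rows(
  targets="-1 0 0 0 0;-1 0 0 0 0;-1 0 0 0 0;-1 0 0 0 0;-1 0 0 0 0;-1 0 0 -0.03 0;-1 0 0 -0.07 0;-1 0 0 -0.1 0",
)

```text
clock: 4.87
tcp_pos: [0.5006, 0.0459, 0.226]
orientation: [2.481, 1.926, -0.0]
contact_force: [1.1, 0.4, 0.7]
grip_width: 0.0858
gripper_force: 0.0
```

```bash
python3 go.py .50 -.225 .20 108.8
python3 - <<'E'
from h import *
i=r.camera_info('wrist');a=r.grab_frame('wrist')[:,:,::-1].copy()
cv2.imwrite('pics/w2.png',a)
E
```

```text
t 4.8667 tcp [0.5006 0.0459 0.226 ] yaw 75.64 tilt 0.03 j [-0.6   0.2   0.44  1.99 -0.1   0.97 -0.36]
shift [-0.2626  0.0667  0.0261] spin -0.579
```

View pics/w2.png

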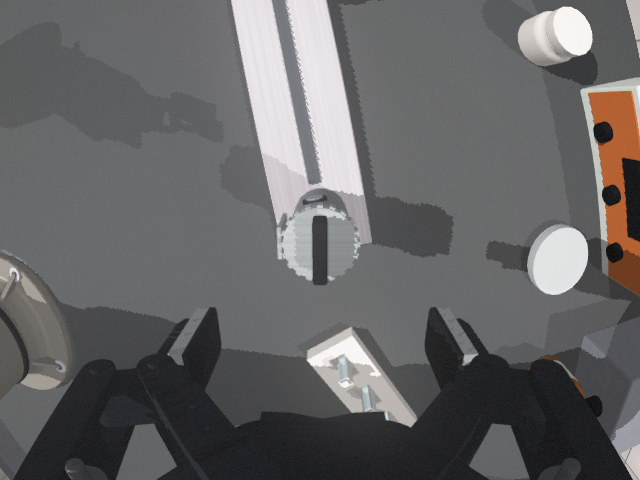

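The wing now lies along the bench with its ends at (320,216) and (320,284), and the lamp window is uncovered at (316,200). The slot centre line runs from (280,0) to (316,183). Next I'll measure the beam line and go over to the cell.

Run:
```python
from h import *
i=r.camera_info('wrist')
P=lambda u,v,z:plane(i,u,v,z,True)[:2].round(4)
s,e=P(316,183,.015),P(281,5,.015);print('slot',s,e,np.degrees(np.arctan2(*(e-s)[::-1])))
print('wing',P(320,216,.14),P(320,284,.14),'disc',P(320,245,.118))
```

```text
slot [0.505  0.0737] [0.5168 0.2546] 86.26791738218755
wing [0.5076 0.0686] [0.4956 0.0225] disc [0.501  0.0429]
```

Emit:
play_rows(
  targets="-1 -0.27 0.06 0 -0.58;-1 -0.27 0.06 0 -0.58;-1 -0.27 0.06 0 -0.58;-1 -0.27 0.06 0 -0.58;-1 -0.27 0.06 0 -0.58;-1 -0.27 0.06 0 -0.58;-1 -0.27 0.06 0 -0.58;-1 -0.27 0.06 0 -0.58",
)

```text
clock: 5.58
tcp_pos: [0.4901, -0.2373, 0.2246]
orientation: [1.834, 2.547, -0.004]
contact_force: [-0.2, -0.4, -0.3]
grip_width: 0.0854
gripper_force: 0.0
```

Emit:
play_rows(
  targets="-1 0 0 0.01 0;-1 0 0 0.02 0;-1 0 0 0.02 0",
)

```text
clock: 5.83
tcp_pos: [0.4906, -0.228, 0.2014]
orientation: [-1.822, -2.554, 0.001]
contact_force: [0.1, 1.2, 0.6]
grip_width: 0.0855
gripper_force: 0.0
```

```bash
python3 go.py .515 -.238 .20 108.8
python3 - <<'E'
from h import *
i=r.camera_info('wrist');a=r.grab_frame('wrist')[:,:,::-1].copy()
cv2.imwrite('pics/w3.png',a)
E
```

```text
t 5.8333 tcp [ 0.4906 -0.228   0.2014] yaw 109.0 tilt 0.26 j [-0.08  0.31  0.49  1.93 -0.18  0.94  0.83]
shift [-0.0174  0.0198  0.0013] spin 0.003
```

View pics/w3.png

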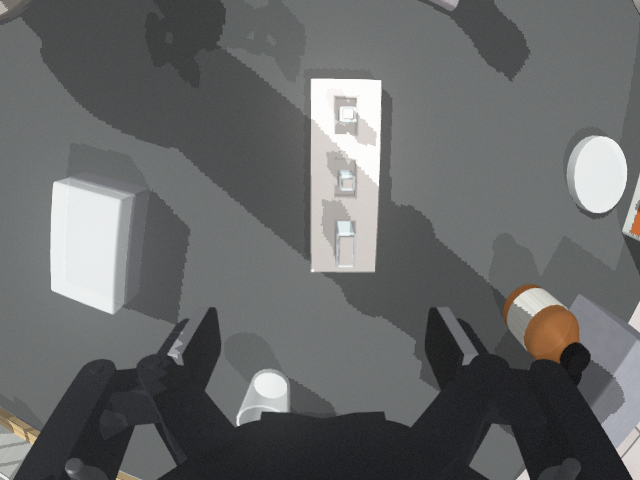

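The wrist view shows rack top corners at (311,79),(381,80),(375,272),(311,270), with the long cell at (345,243) in the lowest well. I'll cast the rack corners to get the well centre.

Run:
```python
from h import *
i=r.camera_info('wrist')
P=lambda u,v,z:plane(i,u,v,z,True)[:2]
c=[P(*p,.02) for p in((311,79),(381,80),(375,272),(311,270))]
print(np.round(c,4),[np.linalg.norm(c[k]-c[k-1]).round(4) for k in range(4)])
m=np.mean(c,0);u=(c[0]+c[1]-c[2]-c[3])/2;u/=np.linalg.norm(u);print('ctr',m,'yaw',np.degrees(np.arctan2(u[1],u[0])),'well',m-.055*u)
a=cv2.imread('pics/w3.png')[205:285,300:390];cv2.imwrite('pics/w3c.png',cv2.resize(a,(720,640)[::1] if 0 else (675,600),interpolation=cv2.INTER_CUBIC))
```

```text
[[ 0.4404 -0.1149]
 [ 0.4972 -0.095 ]
 [ 0.5538 -0.2611]
 [ 0.4961 -0.2788]] [np.float64(0.1731), np.float64(0.0602), np.float64(0.1755), np.float64(0.0604)]
ctr [ 0.49687917 -0.18746843] yaw 108.78068282615035 well [ 0.51458623 -0.23954012]
```

View pics/w3c.png

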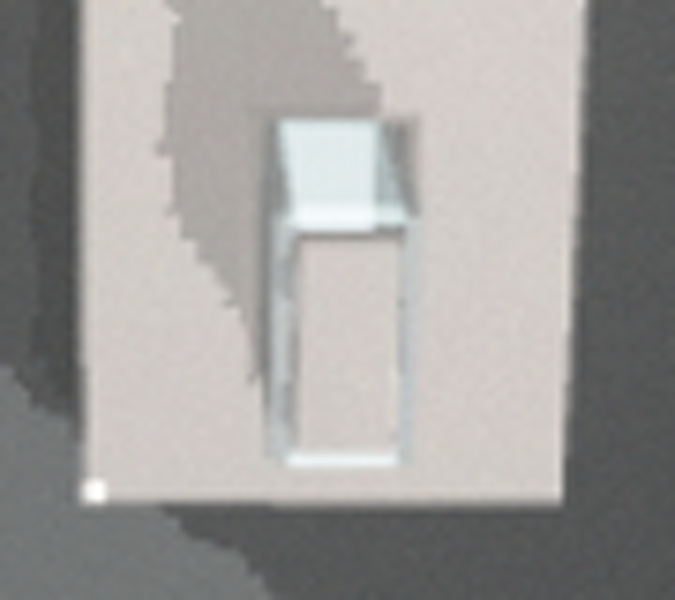

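The crop shows the long cell's top outline from about (283,217) to (408,462). Its centre in the full picture is near (346.1,250.3), which I'll check at z = 0.055.

```bash
python3 - <<'E'
from h import *
i=r.camera_info('wrist')
P=lambda u,v,z:plane(i,300+u/7.5,205+v/7.5,z,True)[:2].round(4)
print(P(345,217,.055),P(345,462,.055),P(345,339,.055))
E
python3 go.py .5146 -.239 .08 108.8
```

```text
[ 0.5096 -0.2265] [ 0.5194 -0.2531] [ 0.5144 -0.2395]
t 5.8833 tcp [ 0.4911 -0.2278  0.2023] yaw 109.05 tilt 0.22 j [-0.08  0.31  0.49  1.93 -0.18  0.95  0.83]
shift [-0.0186  0.0189  0.1222] spin 0.004
```

Emit:
play_rows(
  targets="-1 -0.019 0.019 0 0;-1 -0.019 0.019 0.03 0;-1 -0.019 0.019 0.06 0;-1 -0.019 0.019 0.09 0;-1 -0.019 0.019 0.1 0;-1 -0.019 0.019 0.1 0;-1 -0.019 0.019 0.1 0",
)

```text
clock: 6.47
tcp_pos: [0.5164, -0.2413, 0.1046]
orientation: [-1.825, -2.557, -0.0]
contact_force: [0.4, -0.5, 0.8]
grip_width: 0.0853
gripper_force: 0.0
```

```bash
python3 go.py .5145 -.2395 .028 108.8
```

```text
t 6.4667 tcp [ 0.5164 -0.2413  0.1046] yaw 108.98 tilt 0.02 j [-0.01  0.49  0.44  1.94 -0.29  0.77  0.92]
shift [ 0.0023 -0.0012  0.0766] spin 0.003
```

Emit:
play_rows(
  targets="-1 0.001 -0.001 0.02 0;-1 0.001 -0.001 0.04 0;-1 0.001 -0.001 0.06 0;-1 0.001 -0.001 0.075 0;-1 0.001 -0.001 0.075 0;-1 0.001 -0.001 0.075 0",
)

```text
clock: 6.97
tcp_pos: [0.5156, -0.2415, 0.0305]
orientation: [1.825, 2.555, 0.001]
contact_force: [0.2, -0.8, 0.7]
grip_width: 0.085
gripper_force: 0.0
```

```bash
python3 - <<'E'
from h import *
p=[]
for k in range(6):
    i=r.camera_info('wrist');a=r.grab_frame('wrist');p.append(r.get_obs()['tcp_pos'])
print(np.round(p,4),np.mean(p,0))
cv2.imwrite('pics/w4.png',a[:,:,::-1])
cv2.imwrite('pics/w4c.png',cv2.resize(a[180:380,190:470,::-1],(784,560),interpolation=cv2.INTER_CUBIC))
E
python3 go.py .5145 -.2395 .028 108.8
```

```text
[[ 0.516  -0.2418  0.031 ]
 [ 0.5161 -0.2419  0.0312]
 [ 0.5161 -0.2418  0.0311]
 [ 0.5159 -0.2418  0.0309]
 [ 0.5156 -0.2417  0.0306]
 [ 0.5154 -0.2416  0.0303]] [ 0.51585307 -0.24177298  0.03083428]
t 7.2667 tcp [ 0.5154 -0.2416  0.0303] yaw 108.91 tilt 0.11 j [ 0.05  0.6   0.37  1.98 -0.36  0.62  0.98]
shift [ 0.0023 -0.0002  0.0023] spin 0.002
```

View pics/w4c.png

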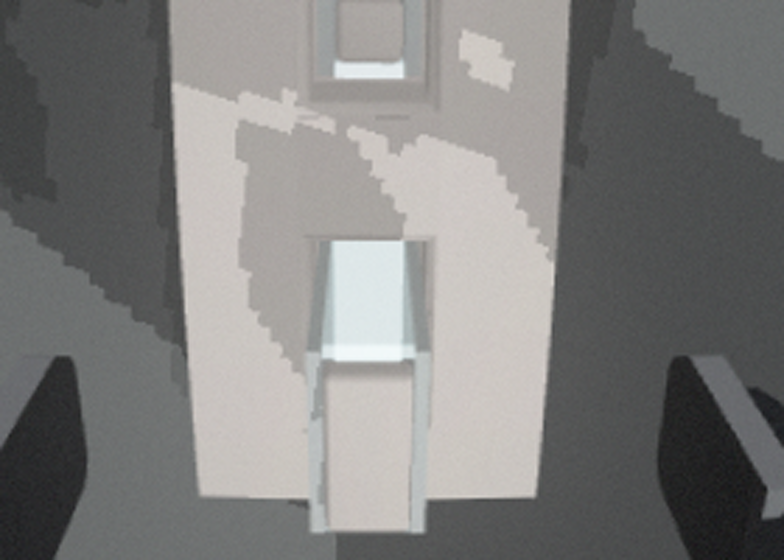

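The crop shows the cell between the open fingers, its top spanning (367,352) to (367,533). I'll work out the cell's centre in tool axes from it.

Run:
```python
from h import *
i=r.camera_info('wrist');o=r.get_obs();M=R.from_rotvec(o['orientation']).as_matrix()
P=lambda u,v,z:plane(i,190+u/2.8,180+v/2.8,z,True)
for z in(.054,.057):
  a,b=P(368,352,z),P(368,533,z);print(z,(M.T@(a-o['tcp_pos'])).round(4),(M.T@(b-o['tcp_pos'])).round(4),((a+b)/2).round(4))
```

```text
0.054 [ 0.0171 -0.0011 -0.0237] [-0.0117 -0.0012 -0.0237] [ 0.5134 -0.2394  0.054 ]
0.057 [ 0.0186 -0.0011 -0.0267] [-0.0095 -0.0011 -0.0267] [ 0.5128 -0.2376  0.057 ]
```

Emit:
play_rows(
  targets="-1 0.003 -0.001 0.002 0;-1 0.003 -0.001 0.002 0;-1 0.003 -0.001 0.002 0;1 0.003 -0.001 0.002 0;1 0.003 -0.001 0.002 0;1 0.003 -0.001 0.002 0;1 0.003 -0.001 0.002 0;1 0.003 -0.001 0.002 0",
  squeeze=30,
)

```text
clock: 7.93
tcp_pos: [0.5127, -0.2389, 0.0271]
orientation: [-1.826, -2.556, 0.0]
contact_force: [-0.5, -0.3, 0.5]
grip_width: 0.0259
gripper_force: 0.0
```

Emit:
play_rows(
  targets="1 0 0 0 0;1 0 0 0 0;1 0 0 0 0",
)

```text
clock: 8.18
tcp_pos: [0.5127, -0.2388, 0.0271]
orientation: [1.826, 2.556, 0.0]
contact_force: [0.7, 0.6, -0.6]
grip_width: 0.0155
gripper_force: 35.6
```

```bash
python3 go.py .5145 -.2395 .16 108.8
```

```text
t 8.1833 tcp [ 0.5127 -0.2388  0.0271] yaw 108.91 tilt 0.0 j [ 0.04  0.6   0.37  1.98 -0.36  0.62  0.98]
shift [-0.0012  0.0015 -0.1329] spin 0.002
```

Emit:
play_rows(
  targets="1 0 0 -0.01 0;1 0 0 -0.03 0;1 0 0 -0.06 0;1 0 0 -0.09 0;1 0 0 -0.12 0;1 0 0 -0.15 0;1 0 0 -0.18 0;1 0 0 -0.18 0",
)

```text
clock: 8.85
tcp_pos: [0.5153, -0.2408, 0.2137]
orientation: [1.822, 2.548, 0.005]
contact_force: [1.5, -1.5, -0.8]
grip_width: 0.0155
gripper_force: 35.7
```

```bash
python3 go.py .508 .175 .21 86.7
```

```text
t 8.85 tcp [ 0.5153 -0.2408  0.2137] yaw 108.85 tilt 0.56 j [-0.08  0.34  0.51  1.87 -0.2   0.97  0.85]
shift [0.3958 0.1274 0.0026] spin 0.387
```

Emit:
play_rows(
  targets="1 0.394 0.128 0 0.387;1 0.394 0.128 0 0.387;1 0.394 0.128 0 0.387;1 0.394 0.128 0 0.387;1 0.394 0.128 0 0.387;1 0.394 0.128 0 0.387;1 0.394 0.128 0 0.387;1 0.394 0.128 0 0.387",
)

```text
clock: 9.52
tcp_pos: [0.5069, 0.0839, 0.2075]
orientation: [-2.284, -2.157, -0.0]
contact_force: [0.9, 0.1, 0.1]
grip_width: 0.0152
gripper_force: 35.7
```

Emit:
play_rows(
  targets="1 0.13 0.025 0 0.05;1 0.13 0.025 0 0.05;1 0.13 0.025 0 0.05;1 0.13 0.025 0 0.05",
)

```text
clock: 9.85
tcp_pos: [0.5399, 0.2196, 0.2072]
orientation: [-2.325, -2.109, -0.004]
contact_force: [-0.5, 0.9, 0.2]
grip_width: 0.0152
gripper_force: 35.7
```

```bash
python3 go.py .507 .175 .073 86.7
```

```text
t 9.85 tcp [0.5399 0.2196 0.2072] yaw 84.41 tilt 0.2 j [-0.82  0.37  0.42  1.83 -0.18  0.98 -0.42]
shift [-0.0481 -0.0284  0.134 ] spin -0.04
```

Emit:
play_rows(
  targets="1 -0.046 -0.028 0 -0.04;1 -0.046 -0.028 0 -0.04;1 -0.046 -0.028 0.03 -0.04;1 -0.046 -0.028 0.06 -0.04;1 -0.046 -0.028 0.06 -0.04;1 -0.046 -0.028 0.06 -0.04",
)

```text
clock: 10.35
tcp_pos: [0.5061, 0.1668, 0.1466]
orientation: [-2.295, -2.144, 0.006]
contact_force: [0.4, -0.2, 0.9]
grip_width: 0.0155
gripper_force: 35.7
```

```bash
python3 go.py .507 .175 .073 86.7
python3 - <<'E'
from h import *
i=r.camera_info('wrist');a=r.grab_frame('wrist')[:,:,::-1]
cv2.imwrite('pics/w5.png',a)
E
```

```text
t 10.35 tcp [0.5061 0.1668 0.1466] yaw 86.12 tilt 0.22 j [-0.76  0.37  0.41  2.   -0.2   0.82 -0.32]
shift [0.0084 0.0005 0.0735] spin -0.01
```

View pics/w5.png

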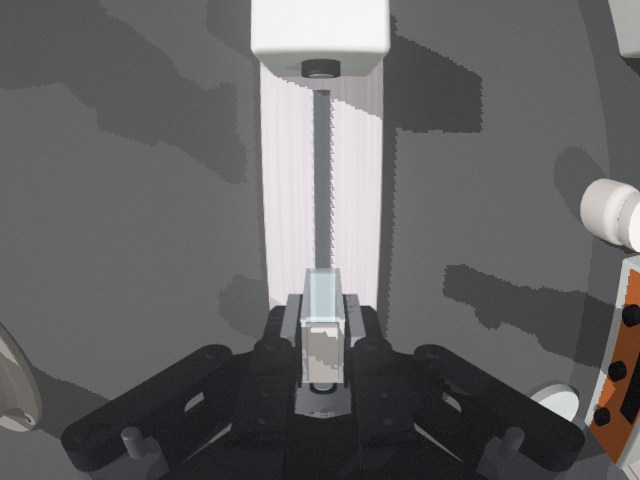

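The wrist view shows the slot's centre line from (321.5,92) to (322.5,265), the lens tube at (321,70) and the cell centred at u≈323, nearly on the beam. Checking the offsets in tool axes.

```bash
python3 - <<'E'
from h import *
i=r.camera_info('wrist');o=r.get_obs();M=R.from_rotvec(o['orientation']).as_matrix()
T=lambda u,v,z:(M.T@(plane(i,u,v,z,True)-o['tcp_pos'])).round(4)
print('slot',T(321.5,92,.015),T(322.5,265,.015));print('base edges',T(260,75,.015),T(383,75,.015),T(269,305,.015),T(376,305,.015))
print('lens tip bottom',T(321,77,.067),'det edge',T(253,52,.105),T(389,50,.105),'cell window',T(324,318,o['tcp_pos'][2]+.027))
E
python3 go.py .507 .175 .073 86.7
```

```text
slot [ 0.1056 -0.0018  0.1329] [-0.027  -0.0011  0.1329]
base edges [ 0.1196 -0.0467  0.1329] [0.1195 0.043  0.1328] [-0.0629 -0.0456  0.133 ] [-0.0628  0.0434  0.1329]
lens tip bottom [ 0.1093 -0.002   0.0809] det edge [ 0.1178 -0.0353  0.0429] [0.1187 0.0316 0.0428] cell window [ 0.0135 -0.0005 -0.027 ]
t 10.4 tcp [0.5075 0.1674 0.1479] yaw 86.13 tilt 0.03 j [-0.76  0.37  0.41  1.99 -0.19  0.82 -0.32]
shift [ 0.0076 -0.001   0.0749] spin -0.01
```

Emit:
play_rows(
  targets="1 0.008 -0.001 0.02 0;1 0.008 -0.001 0.045 0;1 0.008 -0.001 0.065 0;1 0.008 -0.001 0.074 0;1 0.008 -0.001 0.074 0;1 0.008 -0.001 0.074 0;1 0.008 -0.001 0.074 0;1 0.008 -0.001 0.074 0",
)

```text
clock: 11.07
tcp_pos: [0.508, 0.1762, 0.0747]
orientation: [2.294, 2.145, 0.004]
contact_force: [0.3, 0.6, -0.6]
grip_width: 0.0157
gripper_force: 35.7
```

```bash
python3 go.py .507 .175 .073 86.7
python3 - <<'E'
from h import *
w=r.grab_frame('wrist')[:,:,::-1];a=r.grab_frame('scene')[:,:,::-1];b=r.grab_frame('side')[:,:,::-1]
f=lambda x:cv2.resize(x,(400,300),interpolation=cv2.INTER_CUBIC)
g=np.vstack([np.hstack([f(w[0:400,80:560]),f(b[130:280,210:410])]),np.hstack([f(a[190:350,320:533]),f(w[230:420,220:430])])])
cv2.imwrite('pics/f.png',g)
E
python3 go.py .507 .175 .073 86.7
```

```text
t 11.0667 tcp [0.508  0.1762 0.0747] yaw 86.15 tilt 0.15 j [-0.73  0.48  0.36  2.03 -0.26  0.67 -0.27]
shift [-0.0013 -0.0009  0.0017] spin -0.01
t 11.2167 tcp [0.5074 0.1761 0.074 ] yaw 86.16 tilt 0.09 j [-0.73  0.48  0.36  2.03 -0.26  0.67 -0.27]
shift [-0.0012 -0.0003  0.001 ] spin -0.009
```

View pics/f.png

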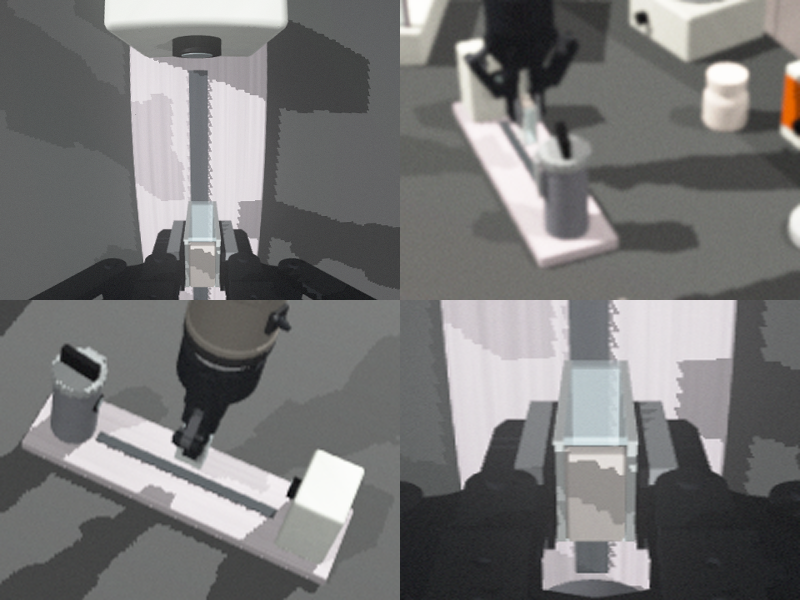

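The final views show the cap wing along the beam, the lamp window open, and the cell upright between the pads above the slot. Slot at u≈319, cell at u≈322. One last check of the sideways offset.

Run:
```python
from h import *
i=r.camera_info('wrist');o=r.get_obs();M=R.from_rotvec(o['orientation']).as_matrix()
T=lambda u,v,z:(M.T@(plane(i,u,v,z,True)-o['tcp_pos'])).round(4)
a=cv2.cvtColor(r.grab_frame('wrist'),cv2.COLOR_RGB2GRAY)
for v in(110,150,190,220):
    L=a[v,240:400].astype(int);d=np.where(L[50:110]<125)[0]+290;print(v,d.min(),d.max(),T(d.mean(),v,.015))
print('lens',T(80+197*1.2,60,.075),'edges',T(80+1.2*133,133,.015),T(80+1.2*266,133,.015),'cell',T(322.4,318,o['tcp_pos'][2]+.027))
```

```text
110 308 330 [ 0.0881 -0.0029  0.0591]
150 309 329 [ 0.0665 -0.0029  0.0591]
190 310 329 [ 0.0445 -0.0027  0.0591]
220 310 329 [ 0.0276 -0.0027  0.059 ]
lens [ 0.1041 -0.0033 -0.0009] edges [ 0.0767 -0.046   0.059 ] [0.0765 0.0404 0.0591] cell [ 0.0134 -0.0011 -0.027 ]
```

Emit:
play_rows(
  targets="1 0 -0.002 0.001 0;1 0 -0.002 0.001 0;1 0 -0.002 0.001 0;1 0 -0.002 0.001 0;1 0 -0.002 0.001 0;1 0 -0.002 0.001 0",
)

```text
clock: 11.77
tcp_pos: [0.5049, 0.176, 0.0721]
orientation: [-2.295, -2.146, 0.0]
contact_force: [-0.5, -0.3, -0.5]
grip_width: 0.0153
gripper_force: 35.7
```

```bash
python3 -c "
from bench import r
print(r.hand_in())"
```

```text
the job is handed in; nothing more can be done
None
```

I handed the job in at about 11.8 s: the cap is turned to about 1.37 rad by the tool angle, and the long cell is held by its frosted faces, upright at mid-beam and about 1 mm off it sideways by my estimate; the hand-in call gave no verdict.

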